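# Put the scale's check weights away

## Robot

A 6-joint arm with a two-finger parallel gripper is mounted at the origin on a cart in front of the work surface, level with it; the furniture and walls round the work are solid. World frame = base frame: x ahead of the robot, y to its left, z up, the work surface at z = 0. Lengths are in m, angles in rad, forces in N, time in s.
With the tool pointing down it reaches from about 0.375 to 0.975 m from the base axis. Payload 3.8 kg.
Tool frame: the origin (TCP) lies at the very end of the fingers, on their centre line; the grasp point (between the pads) lies 19 mm behind it; z points along the fingers, y is the line along which they close (so a half turn about z gives the same grasp; the last joint's range is limited). The gripper opens to 85 mm and grips with 20 to 120 N. Pads are 22 mm wide; open, the fingers measure 114 mm over their backs; the gripper's body (76 mm by 85 mm) begins 54 mm behind the grasp point. The pads swing forward as they close: fully open they stand 13 mm farther back than shut.
Start: joints at [1.126, 0.264, 1.604, -0, 1.274, -0.037], TCP at [0.268, 0.62, 0.231] pointing down, gripper open.
Joint ranges: [-2.63, 2.63], [-0.94, 2.18], [0.31, 2.57], [-1.31, 4.45], [0, 2.66], [-2.55, 2.55]. Speed limits (rad/s): [2.57, 2.57, 3.14, 3.14, 3.14, 3.14].

## Interface

Orientations are given as a rotation vector (axis times angle).
In Python, from workcell import bot gives the robot as it stands. The module is installed in compiled form; this text tells all that it offers.
- The arm moves only by the shell command python3 -m jog 'ROWS' [OPENING] [FORCE]. ROWS is a JSON list of rows, 1 to 5 of them, each of 4 numbers: dx, dy, dz in m, then a turn about the tool's z in rad; each row shifts and turns the commanded pose from where the row before left it, along the tool's axes as they then stand; what a row does not reach is not made up. A row lasts 1/8 s, in which the tool goes at most 0.0625 m and 0.188 rad, less where a joint would pass 70% of its speed; a pose out of reach is approached as far as the arm can. OPENING is the opening from 0.0 (shut) to 1.0 (fully open), set as the command begins (- or left out keeps the last). The fingers move at their own pace and stop on an object; FORCE is the grip in N (left out, the last holds). Time passes only in rows, so rows that do not move let the fingers close. It prints the time, the measured TCP pose, the force, the opening and the grip force at its end. Input that does not fit is refused with a message, and nothing moves.
- bot.read_state(): the state, without advancing time (a new reading comes with each control period).
- bot.read_camera(name): name is "scene" or "top"; returns the picture (480x640x3 uint8, red, green, blue); there is no depth.
- bot.camera_info(name): a dict with "intrinsics" (3x3 intrinsics, pixels), "extrinsics" (4x4, takes a point from camera to world coordinates). Camera axes: x right, y down, z forward; pixel columns grow to the right and rows downward; lengths in m; the calibration is good to about 2 mm. A picture is of the moment at which its call begins. camera_info takes no time and is no camera call.
- bot.finish_job(): hands the job in; it is judged then, once.
Trained networks look in the newest picture that a camera, given by its name, has taken for a name from the list of things; names that differ only in an ending like _2 or _b are one class to them, and where a whole thing is asked for, a point or a joint stands for the part that bears it (a point fixed in the world has none). Each returns a list of dicts, best first, with "conf" (0 to 1); they miss things now and then, are a little off and sometimes report something else, mostly with a low value. They report only what shows in the picture. A call takes as long as a camera call. They do not tell look-alikes from the thing itself.
- bot.search_frame(camera, thing): "box" ([left, top, right, bottom] in pixels, round what is visible of it).
- bot.regions_of(camera, thing): "pixels" (480x640 bool, what is visible of it) and "box" ([left, top, right, bottom] in pixels, round what is visible of it).
- bot.spot_point(camera, thing): "pixel" ([row, column] in pixels: a listed point, or the origin of a listed thing).
The state is a dict: "time": time; "q": joint angles; "joint_vel": joint speeds; "joint_torque": joint torques, N m; "tool_pos": TCP position; "tcp_rot": TCP orientation; "wrist_force": force on the tool from outside, world axes, zero at the start; "torque": the same for the moment, N m; "width": opening from 0.0 (shut) to 1.0 (fully open); "grip_force": force on a finger pad.
Only numpy, scipy, OpenCV 4.12 (cv2) and the standard library are available. Lean on these libraries where they do the work, as an engineer would, in place of code of your own. Each camera call takes 0.05 s, during which the arm holds its last target. There are 200 camera calls.

## Task

The scale has been checked: take apart the two piles of steel check weights on its pan and put each weight away in its own wooden block, the one whose round well fits it, sitting flat on the felt at the bottom of the well. Set the weights down gently without dropping any, and leave the open tin of screws where it stands.

Things in the scene. Friction and masses are not known exactly. Their poses are not given: they have to be found in the camera images.
- weight_500: Stainless steel check weight of 500 g, the widest: a plain upright disc 63.5 mm in diameter and 20 mm high, flat top and bottom, small brass plug in its top. Loose; stands directly on the scale's pan at the start, with one of the two small weights (100 g or 50 g) on top of it. Origin: centre of its underside, z up.
- weight_200: Stainless steel check weight of 200 g, second widest: a plain upright disc 40.2 mm in diameter and 20 mm high, flat top and bottom, small brass plug in its top. Loose; stands directly on the scale's pan at the start, with one of the two small weights (100 g or 50 g) on top of it. Origin: centre of its underside, z up.
- weight_100: Stainless steel check weight of 100 g, third: a plain upright disc 30 mm in diameter and 18 mm high, flat top and bottom, small brass plug in its top. Loose; stands at the start on top of one of the two big weights (500 g or 200 g; which one differs from start to start). Origin: centre of its underside, z up.
- weight_50: Stainless steel check weight of 50 g, the narrowest: a plain upright disc 21 mm in diameter and 18.3 mm high, flat top and bottom, small brass plug in its top. Loose; stands at the start on top of one of the two big weights (500 g or 200 g; which one differs from start to start). Origin: centre of its underside, z up.
- block_500: Home of the 500 g weight: square pale wooden block 98 x 98 x 24 mm high, fixed on the bench, with a round well 71.5 mm wide and 8 mm deep in the middle of its top (3 mm chamfer at the mouth, grey felt on its floor). Origin: centre of the underside, below the well's axis; z up; the well's floor is 16 mm above it. The blocks swap places between starts.
- block_200: Home of the 200 g weight: square pale wooden block 76 x 76 x 24 mm high, fixed on the bench, with a round well 48 mm wide and 8 mm deep in the middle of its top (3 mm chamfer at the mouth, grey felt on its floor). Origin: centre of the underside, below the well's axis; z up; the well's floor is 16 mm above it. The blocks swap places between starts.
- block_100: Home of the 100 g weight: square pale wooden block 66 x 66 x 24 mm high, fixed on the bench, with a round well 37 mm wide and 8 mm deep in the middle of its top (3 mm chamfer at the mouth, grey felt on its floor). Origin: centre of the underside, below the well's axis; z up; the well's floor is 16 mm above it. The blocks swap places between starts.
- block_50: Home of the 50 g weight: square pale wooden block 58 x 58 x 24 mm high, fixed on the bench, with a round well 28.5 mm wide and 8 mm deep in the middle of its top (3 mm chamfer at the mouth, grey felt on its floor). Origin: centre of the underside, below the well's axis; z up; the well's floor is 16 mm above it. The blocks swap places between starts.
- scale: Parcel scale, 232 x 235 x 63 mm, fixed. Origin: centre of its underside; its own x runs from the key panel (-x) to the pan, z up. The flat pan is 142 x 232 mm, its top 63 mm above the origin and its middle 45 mm along +x; the two piles of weights stand on it about 110 mm apart along y.
- screw_tin: Open round white tin of screws, 70 mm in diameter, 39 mm high, standing loose on the bench among the blocks; it is not to be moved. Origin: centre of its underside.
Not all that is in view belongs to the job. What is shaped like the weight_200 but purple is not meant.

How it is judged:
At the end, for the whole second after the job is handed in: Each of the four weights lies flat (within 0.08 rad) on the floor of the well of its own block (underside within about 3 mm of the well's floor, axes within 8 mm of each other), at rest (horizontal distance between weight_500 and block_500 below 0.008 m and z of weight_500 in the frame of block_500 between 0.013 and 0.0185 m and angle between each of weight_500, weight_200, weight_100, weight_50's own z axis and vertical below 0.08 rad and linear speed of each of weight_500, weight_200, weight_100, weight_50 below 0.02 m/s and horizontal distance between weight_200 and block_200 below 0.008 m and z of weight_200 in the frame of block_200 between 0.013 and 0.0185 m and horizontal distance between weight_100 and block_100 below 0.008 m and z of weight_100 in the frame of block_100 between 0.013 and 0.0185 m and horizontal distance between weight_50 and block_50 below 0.008 m and z of weight_50 in the frame of block_50 between 0.013 and 0.0185 m); the robot touches nothing.
It fails at once if a weight was dropped or knocked off: it moved faster than 0.5 m/s while out of the gripper ((linear speed of weight_500 above 0.5 m/s and contact force between the fingers and weight_500 below 0.05 N) or (linear speed of weight_200 above 0.5 m/s and contact force between the fingers and weight_200 below 0.05 N) or (linear speed of weight_100 above 0.5 m/s and contact force between the fingers and weight_100 below 0.05 N) or (linear speed of weight_50 above 0.5 m/s and contact force between the fingers and weight_50 below 0.05 N)).
It fails at once if the tin of screws was shoved more than 15 mm or tipped (distance of screw_tin from where it was at the start of the episode above 0.015 m or angle between screw_tin's own z axis and vertical above 0.2 rad).
It also fails if it takes over 96 s, if anything falls off the work surface, if the arm or the gripper's body presses on something with over 40 N, if the wrist force passes 120 N, or if a joint passes its speed limit or range.

## Working session

There is one attempt and no reset: what is moved stays moved. The work goes in short steps, Python scripts to look and compute and a shell command to move; the robot and the scene stay as the last step left them, time stands still between calls to the robot, and variables do not carry over. Pictures are saved under pics/ and viewed, at most 14 in all, crops included, and the job is handed in when it is done.

```bash
mkdir -p pics
python3 - <<'E'
from workcell import bot
import cv2, numpy as np
for c in("scene","top"):
    im=bot.read_camera(c); cv2.imwrite(f"pics/{c}0.png",im[:,:,::-1])
    i=bot.camera_info(c); print(c,np.round(i["intrinsics"],1).tolist(),np.round(i["extrinsics"],3).tolist())
    for t in["weight_500","weight_200","weight_100","weight_50","block_500","block_200","block_100","block_50","scale","screw_tin"]:
        print(t,[(np.round(d["box"]).tolist(),round(d["conf"],2)) for d in bot.search_frame(c,t)[:4]])
s=bot.read_state();print(s["tool_pos"],s["tcp_rot"],s["time"])
E
```

```text
scene [[554.4, 0.0, 315.7], [0.0, 554.4, 238.0], [0.0, 0.0, 1.0]] [[-0.493, -0.648, 0.581, -0.133], [-0.87, 0.362, -0.334, 0.071], [0.006, -0.67, -0.742, 0.789], [0.0, 0.0, 0.0, 1.0]]
weight_500 [([425.0, 296.0, 453.0, 322.0], 0.91), ([234.0, 291.0, 258.0, 314.0], 0.84), ([231.0, 228.0, 243.0, 243.0], 0.69), ([237.0, 284.0, 251.0, 301.0], 0.58)]
weight_200 [([425.0, 296.0, 453.0, 322.0], 0.91), ([234.0, 291.0, 258.0, 314.0], 0.84), ([231.0, 228.0, 243.0, 243.0], 0.69), ([237.0, 284.0, 251.0, 301.0], 0.58)]
weight_100 [([425.0, 296.0, 453.0, 322.0], 0.91), ([234.0, 291.0, 258.0, 314.0], 0.84), ([231.0, 228.0, 243.0, 243.0], 0.69), ([237.0, 284.0, 251.0, 301.0], 0.58)]
weight_50 [([425.0, 296.0, 453.0, 322.0], 0.91), ([234.0, 291.0, 258.0, 314.0], 0.84), ([231.0, 228.0, 243.0, 243.0], 0.69), ([237.0, 284.0, 251.0, 301.0], 0.58)]
block_500 [([240.0, 173.0, 284.0, 211.0], 0.79), ([342.0, 189.0, 404.0, 240.0], 0.78), ([330.0, 235.0, 385.0, 288.0], 0.74), ([229.0, 231.0, 240.0, 244.0], 0.65)]
block_200 [([240.0, 173.0, 284.0, 211.0], 0.79), ([342.0, 189.0, 404.0, 240.0], 0.78), ([330.0, 23
[... 1488 characters left out ...]
.0, 207.0, 354.0, 239.0], 0.64)]
block_200 [([306.0, 146.0, 339.0, 183.0], 0.91), ([364.0, 211.0, 424.0, 273.0], 0.85), ([327.0, 258.0, 369.0, 302.0], 0.85), ([324.0, 207.0, 354.0, 239.0], 0.64)]
block_100 [([306.0, 146.0, 339.0, 183.0], 0.91), ([364.0, 211.0, 424.0, 273.0], 0.85), ([327.0, 258.0, 369.0, 302.0], 0.85), ([324.0, 207.0, 354.0, 239.0], 0.64)]
block_50 [([306.0, 146.0, 339.0, 183.0], 0.91), ([364.0, 211.0, 424.0, 273.0], 0.85), ([327.0, 258.0, 369.0, 302.0], 0.85), ([324.0, 207.0, 354.0, 239.0], 0.64)]
scale [([162.0, 188.0, 289.0, 322.0], 0.76)]
screw_tin [([392.0, 295.0, 427.0, 329.0], 0.95)]
[0.26771079 0.61964171 0.23131174] [6.36140246e-01 3.07648743e+00 5.63383122e-05] 1.1
```

Run:
```python
import cv2
a=cv2.imread("pics/top0.png")[130:380,150:450]; cv2.imwrite("pics/topc.png",cv2.resize(a,None,fx=2.4,fy=2.4,interpolation=cv2.INTER_CUBIC))
a=cv2.imread("pics/scene0.png")[150:400,130:470]; cv2.imwrite("pics/scenec.png",cv2.resize(a,None,fx=2.3,fy=2.3,interpolation=cv2.INTER_CUBIC))
```

```text
(no output)
```

View pics/topc.png

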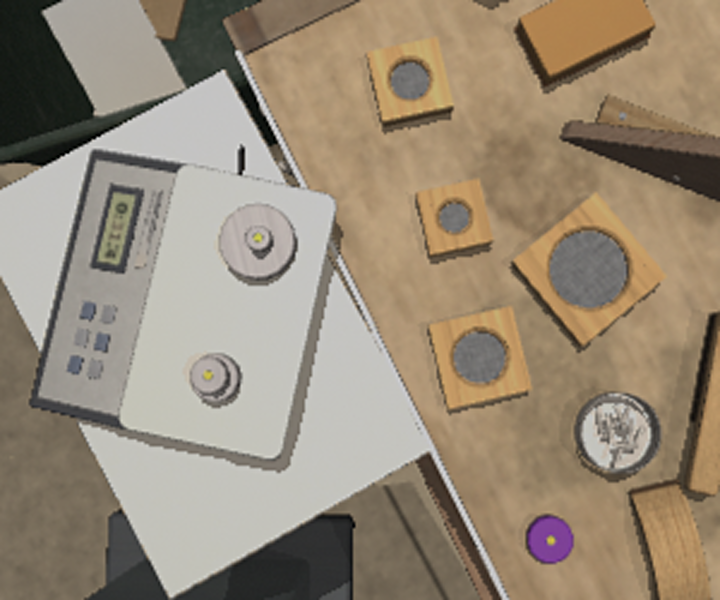

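View pics/scenec.png

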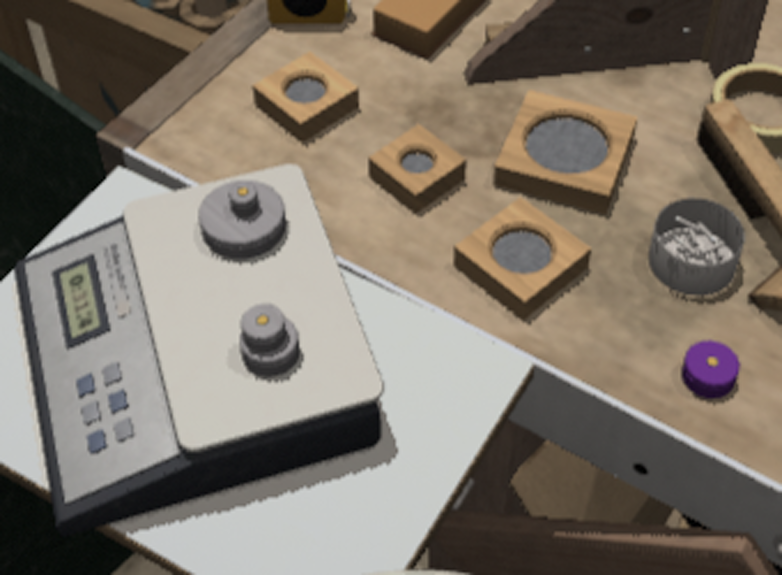

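The 50 g stands on the 500 g (top crop 258,240) and the 100 g on the 200 g (212,378). The wells show at 410,78 (100), 454,216 (50), 588,268 (500) and 480,356 (200). The tin is at 617,434 and the purple decoy at 550,540.

```bash
cat > m.py <<'E'
import cv2, numpy as np
from workcell import bot
def ray(c,u,v):
    i=bot.camera_info(c);E=np.array(i["extrinsics"]);d=E[:3,:3]@np.linalg.inv(i["intrinsics"])@[u,v,1];return E[:3,3],d/np.linalg.norm(d)
def plane(c,u,v,z): o,d=ray(c,u,v); return o+d*(z-o[2])/d[2]
def tri(a,b):
    (o1,d1),(o2,d2)=ray("top",*a),ray("scene",*b)
    t=np.linalg.lstsq(np.c_[d1,-d2],o2-o1,rcond=None)[0]; p,q=o1+d1*t[0],o2+d2*t[1]; return (p+q)/2,np.linalg.norm(p-q)
def proj(c,p):
    i=bot.camera_info(c);q=np.linalg.inv(i["extrinsics"])@np.r_[p,1];q=np.array(i["intrinsics"])@q[:3];return q[:2]/q[2]
def blob(img,seed,lo,hi,r):
    h=cv2.cvtColor(img,cv2.COLOR_BGR2HSV); m=cv2.inRange(h,lo,hi); k=np.zeros_like(m); cv2.circle(k,tuple(int(round(x)) for x in seed),r,255,-1); m&=k
    n,l,s,c=cv2.connectedComponentsWithStats(m); j=min(range(1,n),key=lambda j:np.hypot(*(c[j]-seed))-0.3*s[j,4]**.5*3); return c[j],s[j,4],s[j,2:4]
E
cat > a.py <<'E'
from m import *
T=cv2.imread("pics/top0.png");S=cv2.imread("pics/scene0.png")
t=lambda x,y:np.array([150+x/2.4,130+y/2.4]); s=lambda x,y:np.array([130+x/2.3,150+y/2.3])
for n,a,b,r in[("w100",t(410,78),s(305,90),14),("w50",t(454,216),s(418,161),11),("w500",t(588,268),s(567,144),24),("w200",t(480,356),s(522,250),18)]:
    A,B=blob(T,a,(0,0,60),(180,50,160),r),blob(S,b,(0,0,40),(180,60,160),r)
    print(n,A[0]-a,A[1:],B[1:],"triang",np.round(tri(A[0],B[0])[0],4),tri(A[0],B[0])[1].round(4),"planes",plane("top",*A[0],.016).round(4),plane("scene",*B[0],.016).round(4))
for n,a,b in[("p50",t(258,238),s(242,193)),("p100",t(209,376),s(263,321)),("purple",t(550,540),s(712,362))]:
    A,B=blob(T,a,(15,90,100),(40,255,255),6),blob(S,b,(10,90,80),(40,255,255),6)
    p,e=tri(A[0],B[0]); print(n,A[1],B[1],p.round(4),e.round(4),plane("top",*A[0],.101).round(4),plane("scene",*B[0],.101).round(4))
print("tin",plane("top",*t(617,434),.039))
for x,y in[(180,165),(335,195),(285,468),(118,428)]: print("pan",plane("top",*t(x,y),.063).round(3))
E
python3 a.py
```

```text
w100 [-0.52355072  0.71195652] (np.int32(184), array([16, 15], dtype=int32)) (np.int32(140), array([17, 11], dtype=int32)) triang [ 0.6379 -0.2452  0.021 ] 0.0007 planes [ 0.6395 -0.2449  0.016 ] [ 0.6427 -0.2476  0.016 ]
w50 [-0.34423676  0.22429907] (np.int32(107), array([12, 12], dtype=int32)) (np.int32(90), array([13,  8], dtype=int32)) triang [ 0.5136 -0.2884  0.0201] 0.0011 planes [ 0.5145 -0.2881  0.016 ] [ 0.5167 -0.2908  0.016 ]
w500 [-0.28914141  0.14393939] (np.int32(792), array([32, 31], dtype=int32)) (np.int32(667), array([35, 24], dtype=int32)) triang [ 0.4701 -0.4095  0.0196] 0.0011 planes [ 0.4708 -0.4096  0.016 ] [ 0.4726 -0.4122  0.016 ]
w200 [-0.67048711  0.11079274] (np.int32(349), array([22, 21], dtype=int32)) (np.int32(365), array([26, 19], dtype=int32)) triang [ 0.3892 -0.3134  0.019 ] 0.0009 planes [ 0.3896 -0.3133  0.016 ] [ 0.391  -0.3153  0.016 ]
p50 9 10 [ 0.4798 -0.1242  0.1037] 0.0008 [ 0.4803 -0.1235  0.101 ] [ 0.4819 -0.1253  0.101 ]
p100 9 11 [ 0.3665 -0.0879  0.1043] 0.0009 [ 0.3668 -0.0869  0.101 ] [ 0.3687 -0.089   0.101 ]
purple 10 10 [ 0.2316 -0.3784  0.021 ] 0.0009 [ 0.2422 -0.3672  0.101 ] [ 0.1934 -0.332   0.101 ]
tin [ 0.32502303 -0.4327483   0.039     ]
pan [ 0.546 -0.05   0.063]
pan [ 0.523 -0.184  0.063]
pan [ 0.291 -0.15   0.063]
pan [ 0.32  -0.008  0.063]
```

The two views agree within about 3 mm, so I'll go to the 50 g weight first.

```bash
cat > d.py <<'E'
import sys; from m import *
from scipy.spatial.transform import Rotation as Rn
s=bot.read_state(); R=Rn.from_rotvec(s["tcp_rot"]).as_matrix()
g=np.array([float(x) for x in sys.argv[1:4]]); print("delta tool",(R.T@(g-s["tool_pos"])).round(4),"tilt",R[2,2].round(5),"yaw y",R[:2,1].round(4),"q6",s["q"][5].round(2),"t",s["time"])
E
python3 -m jog '[[-0.033, -0.04, 0, 0], [-0.033, -0.04, 0, 0], [-0.033, -0.04, 0, 0], [-0.033, -0.04, 0, 0], [-0.033, -0.04, 0, 0]]' 0.5 60
python3 -m jog '[[-0.033, -0.04, 0, 0], [-0.033, -0.04, 0, 0], [-0.033, -0.04, 0, 0], [-0.033, -0.04, 0, 0], [-0.033, -0.04, 0, 0]]'
python3 -m jog '[[-0.033, -0.04, 0, 0], [-0.033, -0.04, 0, 0], [-0.033, -0.04, 0, 0], [-0.033, -0.04, 0, 0], [0, 0, 0, 0]]'
python3 d.py 0.4807 -0.1243 0.092
```

```text
time: 1.72
tool_pos: [0.3401, 0.3691, 0.2315]
tcp_rot: [0.635, 3.076, 0.001]
wrist_force: [-0.0, -0.1, 0.8]
width: 0.501
grip_force: 0.0
time: 2.35
tool_pos: [0.4123, 0.12, 0.2317]
tcp_rot: [0.635, 3.075, 0.001]
wrist_force: [0.5, 0.1, -0.4]
width: 0.504
grip_force: 0.0
time: 2.98
tool_pos: [0.4704, -0.0807, 0.2315]
tcp_rot: [0.644, 3.074, -0.001]
wrist_force: [-0.1, 0.7, -0.2]
width: 0.5
grip_force: 0.0
delta tool [-0.0268 -0.0357  0.1396] tilt -1.0 yaw y [0.4011 0.916 ] q6 -1.38 t 2.975
```

```bash
python3 -m jog '[[-0.0134, -0.0178, 0.05, 0], [-0.0134, -0.0179, 0.05, 0], [0, 0, 0, 0], [0, 0, 0, 0]]'
python3 d.py 0.4807 -0.1243 0.092
python3 - <<'E'
import cv2
from workcell import bot
a=bot.read_camera("scene")[190:340,160:320,::-1]; b=bot.read_camera("top")[180:330,200:360,::-1]
cv2.imwrite("pics/c1.png",cv2.resize(cv2.hconcat([a,b]),None,fx=2.4,fy=2.4,interpolation=cv2.INTER_CUBIC))
E
```

```text
time: 3.48
tool_pos: [0.4807, -0.1202, 0.1324]
tcp_rot: [0.635, 3.076, 0.001]
wrist_force: [0.7, 0.2, 0.9]
width: 0.5
grip_force: 0.0
delta tool [-0.0016 -0.0038  0.0404] tilt -1.0 yaw y [0.3962 0.9181] q6 -1.46 t 3.475
```

View pics/c1.png

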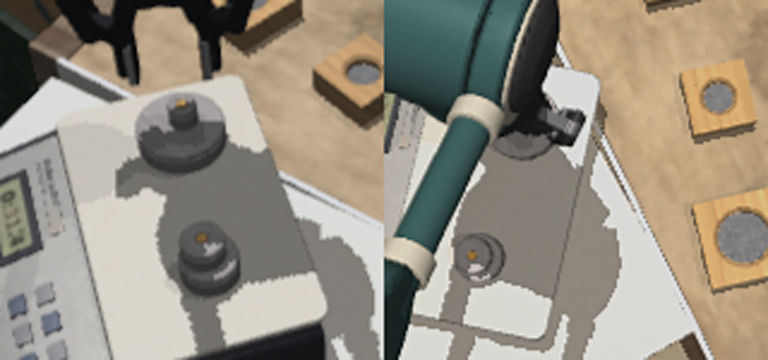

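The fingers straddle the 50 g in the scene view: tips at about (130,80) and (210,75), weight at (182,112). Descending.

```bash
python3 -m jog '[[-0.0016, -0.0038, 0.02, 0], [0, 0, 0.02, 0], [0, 0, 0, 0]]'
python3 -m jog '[[0, 0, 0, 0], [0, 0, 0, 0], [0, 0, 0, 0], [0, 0, 0, 0]]' 0.1 60
```

```text
time: 3.95
tool_pos: [0.48, -0.1245, 0.0918]
tcp_rot: [-0.635, -3.077, -0.0]
wrist_force: [-0.1, -0.0, 0.5]
width: 0.499
grip_force: 0.0
time: 4.45
tool_pos: [0.4817, -0.1253, 0.0934]
tcp_rot: [0.636, 3.073, 0.0]
wrist_force: [-0.9, 0.7, 7.9]
width: 0.209
grip_force: 58.5
```

```bash
python3 -m jog '[[0, 0, -0.004, 0], [0, 0, -0.02, 0], [0, 0, -0.04, 0], [0, 0, 0, 0]]'
python3 - <<'E'
import cv2
from workcell import bot
a=bot.read_camera("scene")[150:340,140:320,::-1]
cv2.imwrite("pics/c2.png",cv2.resize(a,None,fx=3,fy=3,interpolation=cv2.INTER_CUBIC))
E
python3 d.py 0.514 -0.289 0.0245
```

```text
time: 4.95
tool_pos: [0.483, -0.1261, 0.1592]
tcp_rot: [0.635, 3.069, -0.001]
wrist_force: [0.7, 0.2, -0.5]
width: 0.211
grip_force: 58.7
delta tool [-0.0941 -0.1371  0.1331] tilt -0.99999 yaw y [0.3966 0.918 ] q6 -1.47 t 5.0
```

View pics/c2.png

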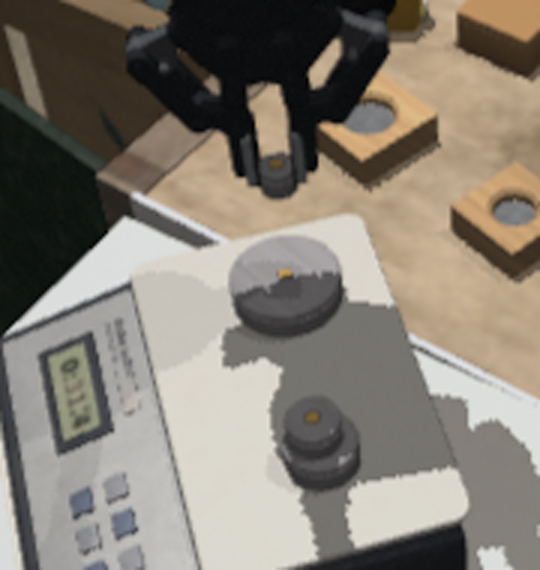

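The 50 g is held upright, its plug at (275,161) in the view, and the 500 g is undisturbed with its plug at (286,273).

```bash
python3 - <<'E'
from m import *
S=bot.read_camera("scene")[:,:,::-1].copy();s=bot.read_state();p=s["tool_pos"];print(p)
b=blob(S,np.array([140+275/3,150+161/3]),(10,90,50),(40,255,255),6); print(b,"on z:",plane("scene",*b[0],p[2]+.009).round(4), "proj tcp",proj("scene",p+[0,0,.009]))
b=blob(S,np.array([140+286/3,150+273/3]),(10,90,50),(40,255,255),6); print("500",plane("scene",*b[0],.083).round(4))
E
python3 -m jog '[[-0.0235, -0.0343, 0, 0], [-0.0235, -0.0343, 0, 0], [-0.0235, -0.0343, 0.02, 0], [-0.0236, -0.0342, 0.04, 0], [0, 0, 0.03, 0]]'
python3 d.py 0.514 -0.289 0.0255
```

```text
[ 0.48031385 -0.1252795   0.15567132]
(array([231.54545455, 205.63636364]), np.int32(11), array([4, 4], dtype=int32)) on z: [ 0.4825 -0.1263  0.1647] proj tcp [231.52511039 206.67291468]
500 [ 0.4816 -0.1218  0.083 ]
time: 5.68
tool_pos: [0.5111, -0.2904, 0.0622]
tcp_rot: [-0.64, -3.073, -0.0]
wrist_force: [-0.4, 0.6, -0.5]
width: 0.204
grip_force: 58.8
delta tool [-0.0022  0.0024  0.0367] tilt -1.0 yaw y [0.3991 0.9169] q6 -1.72 t 5.675
```

```bash
python3 -m jog '[[-0.0022, 0.0024, 0.015, 0], [0, 0, 0, 0], [0, 0, 0, 0]]'
python3 d.py 0.514 -0.289 0.026
```

```text
time: 6.05
tool_pos: [0.5159, -0.2869, 0.0513]
tcp_rot: [0.634, 3.075, -0.001]
wrist_force: [-0.1, -0.2, 0.1]
width: 0.209
grip_force: 58.8
delta tool [ 0.001  -0.0027  0.0253] tilt -1.0 yaw y [0.3957 0.9184] q6 -1.71 t 6.05
```

```bash
for i in 1 2 3; do python3 -m jog '[[0, 0, 0, 0]]' | grep tool_pos; done
python3 d.py 0.514 -0.2885 0.026
python3 - <<'E'
import cv2
from m import *
S=bot.read_camera("scene")[:,:,::-1].copy()
b=blob(S,proj("scene",[.5145,-.2885,.058]),(10,90,50),(40,255,255),8); print(b[0],plane("scene",*b[0],.0585).round(4))
cv2.imwrite("pics/c3.png",cv2.resize(S[150:300,230:420],None,fx=3,fy=3,interpolation=cv2.INTER_CUBIC))
E
```

```text
tool_pos: [0.5163, -0.2873, 0.052]
tool_pos: [0.5159, -0.2873, 0.0516]
tool_pos: [0.5155, -0.2871, 0.051]
delta tool [ 0.0008 -0.0018  0.025 ] tilt -1.0 yaw y [0.3965 0.9181] q6 -1.71 t 6.425
[310.         205.28571429] [ 0.5163 -0.2884  0.0585]
```

View pics/c3.png

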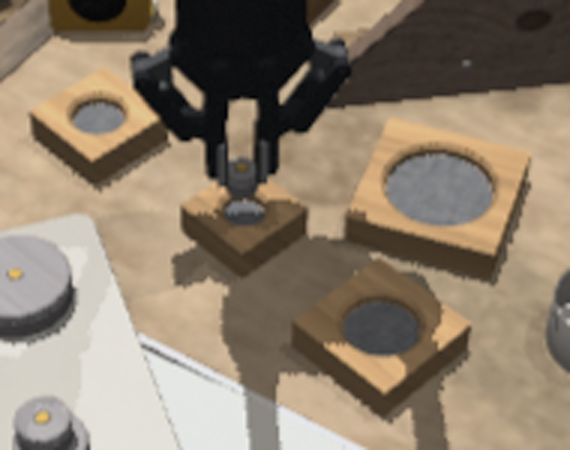

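The 50 g hangs over its well (plug at 240,167, well at 243,210), about 2 mm short in y. Correcting and lowering.

```bash
python3 -m jog '[[0, -0.0018, 0.01, 0], [0, 0, 0.012, 0], [0, 0, 0, 0], [0, 0, 0, 0]]'
python3 -m jog '[[0, 0, 0.002, 0], [0, 0, 0, 0]]'
```

```text
time: 6.98
tool_pos: [0.5141, -0.2885, 0.0278]
tcp_rot: [-0.636, -3.076, -0.001]
wrist_force: [-1.0, 0.2, -0.3]
width: 0.209
grip_force: 58.8
time: 7.22
tool_pos: [0.5145, -0.2887, 0.0264]
tcp_rot: [0.636, 3.076, -0.0]
wrist_force: [-0.2, -0.3, -0.0]
width: 0.209
grip_force: 58.8
```

```bash
python3 -m jog '[[0, 0, 0.001, 0], [0, 0, 0, 0]]' | grep -E "pos|wrist"
python3 -m jog '[[0, 0, 0.0008, 0], [0, 0, 0, 0]]' | grep -E "pos|wrist"
```

```text
tool_pos: [0.5144, -0.2887, 0.0253]
wrist_force: [0.2, -0.9, -0.3]
tool_pos: [0.5145, -0.2887, 0.025]
wrist_force: [-2.5, 0.7, 3.9]
```

Contact, so I release and lift away towards the 100 g.

```bash
python3 -m jog '[[0, 0, 0, 0], [0, 0, 0, 0], [0, 0, 0, 0]]' 0.5
python3 -m jog '[[0, 0, -0.03, 0], [0, 0, -0.06, 0], [0, 0, -0.03, 0], [0, 0, 0, 0]]'
python3 d.py 0.3675 -0.088 0.093
```

```text
time: 8.1
tool_pos: [0.5143, -0.2886, 0.0243]
tcp_rot: [-0.636, -3.076, -0.0]
wrist_force: [-0.6, -1.1, 0.4]
width: 0.498
grip_force: 0.0
time: 8.6
tool_pos: [0.5167, -0.2901, 0.1482]
tcp_rot: [0.635, 3.07, -0.004]
wrist_force: [0.2, 0.5, 0.2]
width: 0.497
grip_force: 0.0
delta tool [0.2175 0.1264 0.0535] tilt -0.99997 yaw y [0.3966 0.918 ] q6 -1.72 t 8.6
```

```bash
python3 -m jog '[[0.0435, 0.0253, 0, 0], [0.0435, 0.0253, 0, 0], [0.0435, 0.0253, 0, 0], [0.0435, 0.0253, 0, 0], [0.0435, 0.0252, 0, 0]]' 0.6 60
python3 -m jog '[[0, 0, 0.02, 0], [0, 0, 0, 0], [0, 0, 0, 0]]'
python3 d.py 0.3675 -0.088 0.093
python3 - <<'E'
from m import *
import cv2
S=bot.read_camera("scene")[:,:,::-1].copy();T=bot.read_camera("top")[:,:,::-1].copy()
for n,p in[("50",[.5145,-.289,.0343]),("500",[.481,-.122,.083]),("100",[.3675,-.088,.101])]:
  for c,I in(("scene",S),("top",T)):
    try: b=blob(I,proj(c,p),(10,80,50),(40,255,255),7); print(n,c,b[1],plane(c,*b[0],p[2]).round(4))
    except Exception as e: print(n,c,"none")
a=cv2.hconcat([S[150:350,180:380],T[180:380,200:400]]); cv2.imwrite("pics/c4.png",cv2.resize(a,None,fx=2,fy=2,interpolation=cv2.INTER_CUBIC))
E
```

```text
time: 9.22
tool_pos: [0.3625, -0.0849, 0.1425]
tcp_rot: [-0.636, -3.073, -0.001]
wrist_force: [0.8, 0.5, -0.6]
width: 0.597
grip_force: 0.0
time: 9.6
tool_pos: [0.3647, -0.0865, 0.1241]
tcp_rot: [-0.636, -3.075, -0.0]
wrist_force: [-0.4, 0.3, -0.5]
width: 0.598
grip_force: 0.0
delta tool [-0.0032 -0.0003  0.0311] tilt -1.0 yaw y [0.3968 0.9179] q6 -1.46 t 9.6
50 scene none
50 top 41 [ 0.5198 -0.2948  0.0343]
500 scene none
500 top 11 [ 0.4801 -0.1203  0.083 ]
100 scene none
100 top none
```

View pics/c4.png

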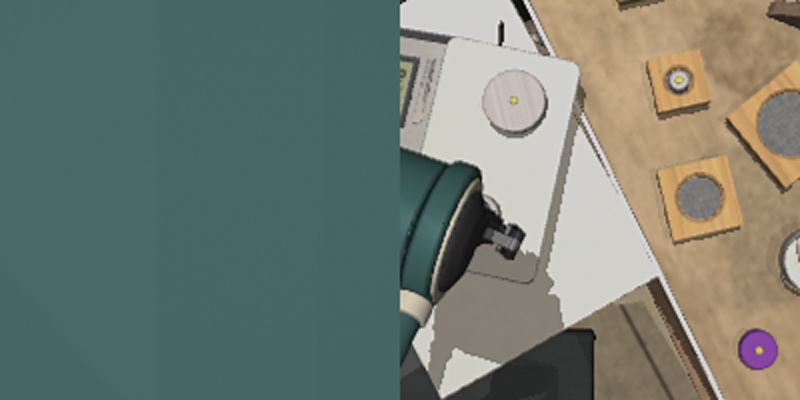

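The 50 g sits centred in its well (top half, 678,80). The arm blocks the scene camera here, so I go on with the measured position of the 100 g.

```bash
python3 -m jog '[[-0.0025, 0, 0.016, 0], [0, 0, 0.015, 0], [0, 0, 0, 0]]'
python3 -m jog '[[0, 0, 0, 0], [0, 0, 0, 0], [0, 0, 0, 0], [0, 0, 0, 0]]' 0.2 60
python3 -m jog '[[0, 0, -0.004, 0], [0, 0, -0.02, 0], [0, 0, -0.04, 0], [0, 0, 0, 0]]'
python3 d.py 0.6395 -0.245 0.0255
```

```text
time: 10.07
tool_pos: [0.3659, -0.0872, 0.0922]
tcp_rot: [-0.636, -3.073, -0.001]
wrist_force: [-0.7, -0.4, 0.1]
width: 0.601
grip_force: 0.0
time: 10.58
tool_pos: [0.3678, -0.0876, 0.0942]
tcp_rot: [0.636, 3.075, -0.0]
wrist_force: [-0.3, -0.7, 3.1]
width: 0.314
grip_force: 59.2
time: 11.08
tool_pos: [0.3695, -0.0881, 0.1605]
tcp_rot: [0.635, 3.07, -0.001]
wrist_force: [0.6, -0.2, -1.4]
width: 0.31
grip_force: 59.2
delta tool [-0.3092 -0.0371  0.1369] tilt -0.99998 yaw y [0.3966 0.918 ] q6 -1.46 t 11.075
```

```bash
python3 -m jog '[[-0.0515, -0.006, 0, 0], [-0.0515, -0.006, 0, 0], [-0.0515, -0.006, 0, 0], [-0.0515, -0.006, 0, 0], [-0.0515, -0.006, 0.02, 0]]'
python3 -m jog '[[-0.0515, -0.006, 0.04, 0], [0, 0, 0.035, 0], [0, 0, 0, 0], [0, 0, 0, 0], [0, 0, 0, 0]]'
python3 d.py 0.6395 -0.245 0.0255
python3 - <<'E'
from m import *
S=bot.read_camera("scene")[:,:,::-1].copy();p=bot.read_state()["tool_pos"]
b=blob(S,proj("scene",p+[0,0,.009]),(10,90,50),(40,255,255),8); print(p,b[1],plane("scene",*b[0],p[2]+.008).round(4))
cv2.imwrite("pics/c5.png",cv2.resize(S[130:280,180:350],None,fx=3,fy=3,interpolation=cv2.INTER_CUBIC))
E
```

```text
time: 11.7
tool_pos: [0.5937, -0.2182, 0.1373]
tcp_rot: [0.636, 3.075, -0.0]
wrist_force: [0.5, 0.1, -0.7]
width: 0.315
grip_force: 59.2
time: 12.32
tool_pos: [0.6356, -0.2421, 0.0668]
tcp_rot: [0.635, 3.073, -0.001]
wrist_force: [-0.1, 0.4, -0.7]
width: 0.312
grip_force: 59.2
delta tool [-0.0046 -0.0011  0.0413] tilt -0.99999 yaw y [0.3964 0.9181] q6 -1.56 t 12.325
[ 0.63564691 -0.24210794  0.06690897] 6 [ 0.6361 -0.2435  0.0749]
```

View pics/c5.png

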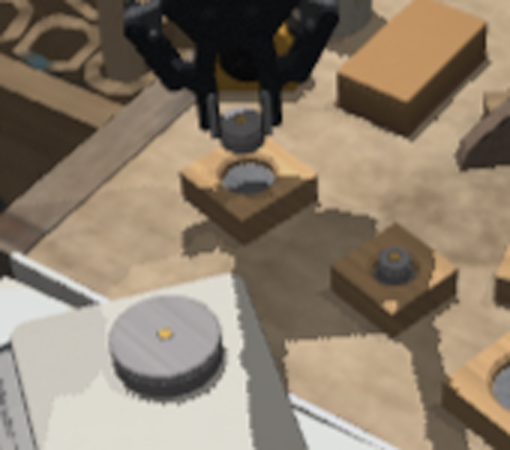

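The 50 g sits properly in its well (395,262). The 100 g hangs at 240,120 and its well is at 247,178, so a few mm of correction are needed.

```bash
python3 -m jog '[[-0.0055, -0.001, 0.018, 0], [0, 0, 0.016, 0], [0, 0, 0, 0], [0, 0, 0, 0]]'
python3 -m jog '[[0, 0, 0.003, 0], [0, 0, 0, 0], [0, 0, 0, 0]]'
python3 -m jog '[[0, 0, 0.002, 0], [0, 0, 0, 0]]'
```

```text
time: 12.88
tool_pos: [0.6387, -0.2447, 0.0296]
tcp_rot: [-0.636, -3.075, -0.0]
wrist_force: [-0.1, -0.0, -1.4]
width: 0.313
grip_force: 59.2
time: 13.25
tool_pos: [0.6393, -0.245, 0.0276]
tcp_rot: [0.636, 3.076, -0.0]
wrist_force: [0.3, -0.4, -1.0]
width: 0.318
grip_force: 59.2
time: 13.5
tool_pos: [0.6395, -0.2451, 0.0258]
tcp_rot: [0.636, 3.076, -0.0]
wrist_force: [-0.7, -0.4, 1.6]
width: 0.315
grip_force: 59.5
```

```bash
python3 -m jog '[[0, 0, 0, 0], [0, 0, 0, 0], [0, 0, 0, 0]]' 0.6
python3 -m jog '[[0, 0, -0.03, 0], [0, 0, -0.06, 0], [0, 0, -0.03, 0], [0, 0, 0, 0]]'
python3 - <<'E'
from m import *
S=bot.read_camera("scene")[:,:,::-1].copy();T=bot.read_camera("top")[:,:,::-1].copy()
for n,p in[("50",[.5145,-.2885,.0343]),("100",[.6395,-.2450,.034]),("500",[.480,-.121,.083]),("200",[.366,-.088,.083])]:
  for c,I in(("scene",S),("top",T)):
    try: b=blob(I,proj(c,p),(15,100,50),(40,255,255),7); print(n,c,b[1],plane(c,*b[0],p[2]).round(4))
    except Exception as e: print(n,c,"none")
cv2.imwrite("pics/c6.png",cv2.resize(cv2.hconcat([S[140:340,170:370],T[130:330,170:370]]),None,fx=2,fy=2,interpolation=cv2.INTER_CUBIC))
E
python3 d.py 0.366 -0.088 0.072
```

```text
time: 13.88
tool_pos: [0.6391, -0.2449, 0.0252]
tcp_rot: [-0.636, -3.076, -0.0]
wrist_force: [-0.3, -0.7, -0.6]
width: 0.599
grip_force: 0.0
time: 14.38
tool_pos: [0.6417, -0.246, 0.1497]
tcp_rot: [0.635, 3.069, -0.002]
wrist_force: [-0.6, -0.4, -0.0]
width: 0.603
grip_force: 0.0
50 scene 41 [ 0.5226 -0.2934  0.0343]
50 top 9 [ 0.5129 -0.2879  0.0343]
100 scene 5 [ 0.64   -0.2463  0.034 ]
100 top none
500 scene 9 [ 0.4817 -0.1222  0.083 ]
500 top none
200 scene 11 [ 0.3667 -0.0911  0.083 ]
200 top none
delta tool [0.3125 0.0357 0.0729] tilt -1.0 yaw y [0.3966 0.918 ] q6 -1.57 t 14.475
```

View pics/c6.png

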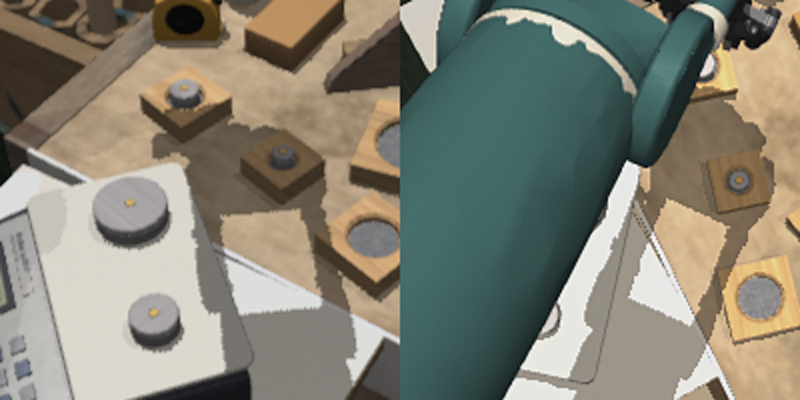

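The 50 g and 100 g sit in their wells. In the scene half the 200 g is at (153,315) and the 500 g at (130,205). Next, the 200 g.

```bash
python3 -m jog '[[0.052, 0.0057, 0, 0], [0.052, 0.0057, 0, 0], [0.052, 0.0057, 0, 0], [0.052, 0.0057, 0, 0], [0.052, 0.0057, 0, 0]]' 0.75 60
python3 -m jog '[[0.052, 0.0057, 0.02, 0], [0, 0, 0.02, 0], [0, 0, 0, 0], [0, 0, 0, 0]]'
python3 d.py 0.365 -0.0893 0.0725
```

```text
time: 15.1
tool_pos: [0.4085, -0.1142, 0.1427]
tcp_rot: [-0.635, -3.072, -0.001]
wrist_force: [0.3, 1.2, 0.7]
width: 0.748
grip_force: 0.0
time: 15.6
tool_pos: [0.3664, -0.0899, 0.1051]
tcp_rot: [-0.636, -3.075, -0.0]
wrist_force: [0.8, 0.2, 0.3]
width: 0.75
grip_force: 0.0
delta tool [ 0.0015 -0.      0.0326] tilt -1.0 yaw y [0.3967 0.918 ] q6 -1.47 t 15.6
```

```bash
python3 -m jog '[[0.0012, 0, 0.017, 0], [0, 0, 0.0155, 0], [0, 0, 0, 0], [0, 0, 0, 0]]'
python3 -m jog '[[0, 0, 0, 0], [0, 0, 0, 0], [0, 0, 0, 0], [0, 0, 0, 0]]' 0.3 60
python3 -m jog '[[0, 0, -0.004, 0], [0, 0, -0.02, 0], [0, 0, -0.05, 0], [0, 0, 0, 0]]'
python3 d.py 0.3895 -0.3135 0.0265
```

```text
time: 16.1
tool_pos: [0.3662, -0.0897, 0.0736]
tcp_rot: [0.636, 3.075, -0.0]
wrist_force: [0.6, 0.2, 0.1]
width: 0.747
grip_force: 0.0
time: 16.6
tool_pos: [0.3661, -0.0897, 0.0741]
tcp_rot: [0.636, 3.075, -0.001]
wrist_force: [-2.6, -0.3, 5.8]
width: 0.436
grip_force: 59.5
time: 17.1
tool_pos: [0.3684, -0.0902, 0.1508]
tcp_rot: [0.634, 3.068, -0.001]
wrist_force: [0.2, -0.3, -1.7]
width: 0.441
grip_force: 60.6
delta tool [-0.1068 -0.1967  0.125 ] tilt -0.99996 yaw y [0.3966 0.918 ] q6 -1.47 t 17.1
```

```bash
python3 -m jog '[[-0.0214, -0.0393, 0, 0], [-0.0214, -0.0393, 0, 0], [-0.0214, -0.0393, 0, 0], [-0.0214, -0.0393, 0.015, 0], [-0.0212, -0.0393, 0.03, 0]]'
python3 -m jog '[[0, 0, 0.035, 0], [0, 0, 0, 0], [0, 0, 0, 0], [0, 0, 0, 0]]'
python3 d.py 0.3895 -0.3135 0.0265
python3 - <<'E'
from m import *
S=bot.read_camera("scene")[:,:,::-1].copy();p=bot.read_state()["tool_pos"]
try: b=blob(S,proj("scene",p+[0,0,.009]),(10,90,50),(40,255,255),8); print(p,b[1],plane("scene",*b[0],p[2]+.009).round(4))
except Exception as e: print(e)
cv2.imwrite("pics/c7.png",cv2.resize(S[180:330,260:460],None,fx=3,fy=3,interpolation=cv2.INTER_CUBIC))
E
```

```text
time: 17.73
tool_pos: [0.3858, -0.314, 0.1015]
tcp_rot: [0.636, 3.074, -0.001]
wrist_force: [-0.4, -0.1, -2.2]
width: 0.44
grip_force: 60.7
time: 18.23
tool_pos: [0.3863, -0.3123, 0.0683]
tcp_rot: [0.634, 3.074, -0.002]
wrist_force: [-0.6, -0.9, -1.7]
width: 0.431
grip_force: 60.9
delta tool [-0.0033  0.0002  0.0419] tilt -1.0 yaw y [0.3958 0.9183] q6 -1.89 t 18.225
[ 0.3864094  -0.31241771  0.06846618] 9 [ 0.3872 -0.3143  0.0775]
```

View pics/c7.png

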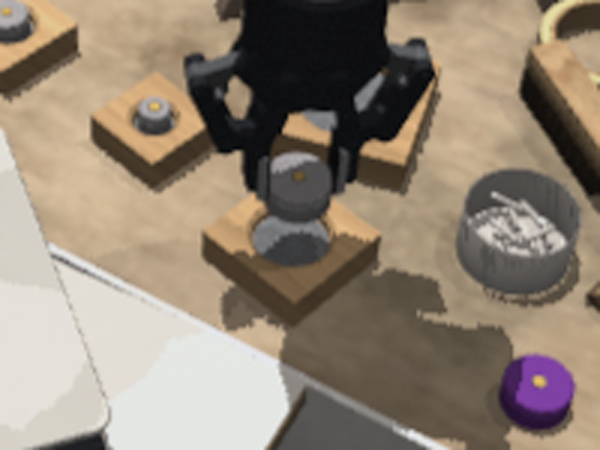

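The 200 g is held level over its well (298,180 above 291,240), about 3 mm short in x.

```bash
python3 -m jog '[[-0.0033, 0.0004, 0.018, 0], [0, 0, 0.018, 0], [0, 0, 0, 0], [0, 0, 0, 0]]'
python3 -m jog '[[0, 0, 0.003, 0], [0, 0, 0, 0], [0, 0, 0, 0]]'
python3 -m jog '[[0, 0, 0.0015, 0], [0, 0, 0, 0]]'
```

```text
time: 18.77
tool_pos: [0.3887, -0.3129, 0.0308]
tcp_rot: [0.636, 3.077, 0.0]
wrist_force: [0.0, -0.6, -2.0]
width: 0.438
grip_force: 60.9
time: 19.15
tool_pos: [0.3886, -0.3131, 0.0281]
tcp_rot: [0.636, 3.076, -0.0]
wrist_force: [0.3, -0.2, -1.5]
width: 0.435
grip_force: 60.9
time: 19.4
tool_pos: [0.3884, -0.3129, 0.0262]
tcp_rot: [-0.636, -3.076, -0.0]
wrist_force: [-0.3, 0.4, -1.3]
width: 0.437
grip_force: 60.9
```

```bash
python3 -m jog '[[0, 0, 0.001, 0], [0, 0, 0, 0]]' | grep -E "pos|wrist"
python3 -m jog '[[0, 0, 0.0007, 0], [0, 0, 0, 0]]' | grep -E "pos|wrist"
```

```text
tool_pos: [0.3885, -0.313, 0.0256]
wrist_force: [-1.5, 1.1, 2.5]
tool_pos: [0.3885, -0.313, 0.0256]
wrist_force: [-4.3, 2.6, 8.0]
```

```bash
python3 -m jog '[[0, 0, 0, 0], [0, 0, 0, 0], [0, 0, 0, 0]]' 0.7
python3 -m jog '[[0, 0, -0.03, 0], [0, 0, -0.06, 0], [0, 0, -0.04, 0], [0, 0, 0, 0]]' 0.93 90
python3 d.py 0.4801 -0.1204 0.067
```

```text
time: 20.27
tool_pos: [0.3885, -0.313, 0.0245]
tcp_rot: [0.636, 3.076, -0.0]
wrist_force: [0.4, 0.2, 0.8]
width: 0.7
grip_force: 0.0
time: 20.78
tool_pos: [0.391, -0.3152, 0.159]
tcp_rot: [0.635, 3.069, -0.007]
wrist_force: [-0.3, 0.1, -1.4]
width: 0.93
grip_force: 0.0
delta tool [-0.0037  0.2144  0.0914] tilt -0.99996 yaw y [0.3966 0.918 ] q6 -1.89 t 20.775
```

```bash
python3 -m jog '[[-0.0013, 0.0427, 0, 0], [-0.0013, 0.0427, 0, 0], [-0.0013, 0.0427, 0, 0], [-0.0013, 0.0427, 0, 0], [-0.0013, 0.0427, 0.02, 0]]'
python3 -m jog '[[0, 0, 0.02, 0], [0, 0, 0, 0], [0, 0, 0, 0], [0, 0, 0, 0]]'
python3 d.py 0.4801 -0.1204 0.067
```

```text
time: 21.4
tool_pos: [0.4802, -0.1185, 0.1345]
tcp_rot: [0.636, 3.075, -0.0]
wrist_force: [1.2, -0.6, 0.1]
width: 0.932
grip_force: 0.0
time: 21.9
tool_pos: [0.4795, -0.1202, 0.1153]
tcp_rot: [0.637, 3.075, -0.0]
wrist_force: [-0.9, -0.4, -0.2]
width: 0.929
grip_force: 0.0
delta tool [-0.0005  0.0001  0.0483] tilt -1.0 yaw y [0.3975 0.9176] q6 -1.46 t 21.9
```

```bash
python3 -m jog '[[0, 0, 0.02, 0], [0, 0, 0.02, 0], [0, 0, 0, 0], [0, 0, 0, 0]]' | grep -E "pos|wrist"
python3 -m jog '[[0, 0, 0.008, 0], [0, 0, 0, 0], [0, 0, 0, 0]]'| grep -E "pos|wrist"
python3 -m jog '[[0, 0, 0, 0], [0, 0, 0, 0], [0, 0, 0, 0], [0, 0, 0, 0]]' 0.55 90
```

```text
tool_pos: [0.4798, -0.1201, 0.0756]
wrist_force: [0.3, -0.4, 1.0]
tool_pos: [0.4792, -0.1195, 0.0667]
wrist_force: [-0.3, -0.9, 0.1]
time: 23.28
tool_pos: [0.4794, -0.1198, 0.0678]
tcp_rot: [0.636, 3.076, -0.001]
wrist_force: [-2.9, -0.2, 7.5]
width: 0.708
grip_force: 96.1
```

```bash
python3 -m jog '[[0, 0, -0.003, 0], [0, 0, -0.01, 0], [0, 0, -0.03, 0], [0, 0, -0.04, 0], [0, 0, 0, 0]]'
python3 - <<'E'
from m import *
S=bot.read_camera("scene")[:,:,::-1].copy();p=bot.read_state()["tool_pos"]
try: b=blob(S,proj("scene",p+[0,0,.015]),(10,90,50),(40,255,255),8); print(p,b[1],plane("scene",*b[0],p[2]+.015).round(4))
except Exception as e: print(e)
cv2.imwrite("pics/c8.png",cv2.resize(S[150:350,160:420],None,fx=3,fy=3,interpolation=cv2.INTER_CUBIC))
E
python3 d.py 0.4708 -0.4096 0.020
```

```text
time: 23.9
tool_pos: [0.4821, -0.1204, 0.1532]
tcp_rot: [0.634, 3.069, -0.001]
wrist_force: [1.0, -0.1, -5.3]
width: 0.703
grip_force: 98.9
[ 0.48028512 -0.11983881  0.15082317] 11 [ 0.4874 -0.123   0.1658]
delta tool [-0.1057 -0.2698  0.1311] tilt -0.99999 yaw y [0.3965 0.918 ] q6 -1.46 t 23.95
```

View pics/c8.png

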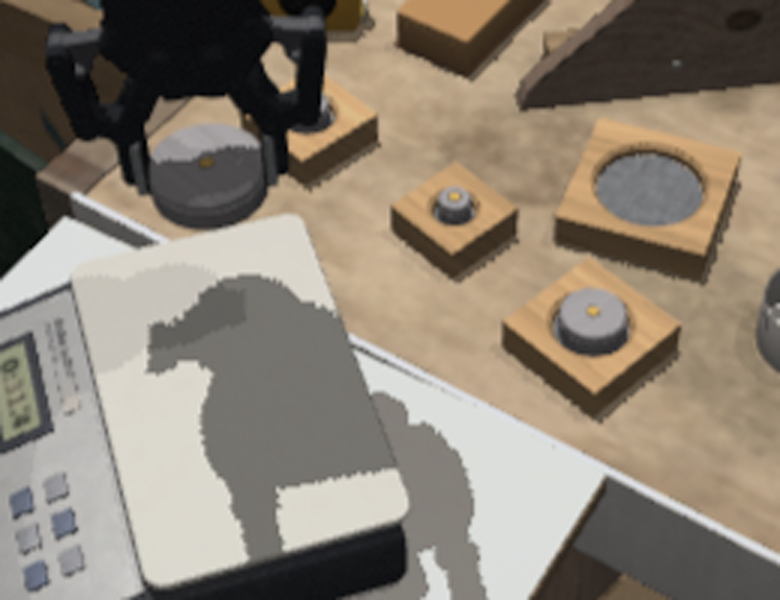

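The 500 g is held level (210,170) with wrist load −5.3 N, and the 200 g, 50 g and 100 g are seated. Moving to block_500.

```bash
python3 -m jog '[[-0.0178, -0.045, 0, 0], [-0.0178, -0.045, 0, 0], [-0.0178, -0.045, 0, 0], [-0.0178, -0.045, 0, 0], [-0.0178, -0.045, 0, 0]]'
python3 -m jog '[[-0.0178, -0.045, 0.02, 0], [0, 0, 0.03, 0], [0, 0, 0.03, 0], [0, 0, 0, 0], [0, 0, 0, 0]]'
python3 -m jog '[[0, 0, 0, 0], [0, 0, 0, 0]]'
python3 d.py 0.4708 -0.4096 0.020
python3 - <<'E'
from m import *
S=bot.read_camera("scene")[:,:,::-1].copy();T=bot.read_camera("top")[:,:,::-1].copy();p=bot.read_state()["tool_pos"]
try: b=blob(S,proj("scene",p+[0,0,.015]),(10,90,50),(40,255,255),8); print(p,b[1],plane("scene",*b[0],p[2]+.015).round(4))
except Exception as e: print(e)
cv2.imwrite("pics/c9.png",cv2.resize(cv2.hconcat([S[150:300,300:470],T[170:320,280:450]]),None,fx=2.3,fy=2.3,interpolation=cv2.INTER_CUBIC))
E
```

```text
time: 24.58
tool_pos: [0.4699, -0.3617, 0.1464]
tcp_rot: [-0.636, -3.072, -0.004]
wrist_force: [0.6, -0.5, -3.9]
width: 0.707
grip_force: 99.0
time: 25.2
tool_pos: [0.4698, -0.4093, 0.0689]
tcp_rot: [-0.636, -3.075, -0.001]
wrist_force: [0.0, -0.6, -3.9]
width: 0.702
grip_force: 99.2
time: 25.45
tool_pos: [0.471, -0.4104, 0.0712]
tcp_rot: [0.635, 3.074, -0.002]
wrist_force: [1.1, 0.4, -3.7]
width: 0.704
grip_force: 99.3
delta tool [0.0006 0.0007 0.0512] tilt -1.0 yaw y [0.3963 0.9181] q6 -1.92 t 25.45
[ 0.47067726 -0.41014124  0.07077202] 8 [ 0.4742 -0.4135  0.0858]
```

View pics/c9.png

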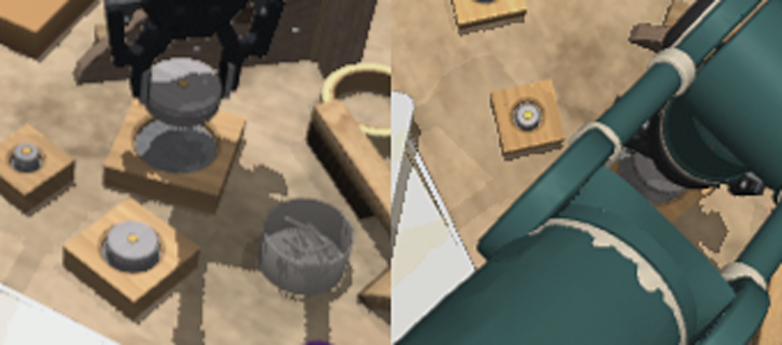

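The 500 g is aligned over its well within 2 mm (180,90 over 175,147). Lowering.

```bash
python3 -m jog '[[0.0006, 0.0004, 0.015, 0], [0, 0, 0.015, 0], [0, 0, 0.015, 0], [0, 0, 0, 0], [0, 0, 0, 0]]'
python3 -m jog '[[0, 0, 0.002, 0], [0, 0, 0, 0], [0, 0, 0, 0]]' | grep -E "pos|wrist"
```

```text
time: 26.18
tool_pos: [0.4697, -0.4092, 0.0243]
tcp_rot: [-0.636, -3.076, -0.0]
wrist_force: [0.8, 0.5, -3.3]
width: 0.701
grip_force: 99.4
tool_pos: [0.4699, -0.4093, 0.023]
wrist_force: [0.8, 0.3, -4.4]
```

```bash
python3 -m jog '[[0, 0, 0.0015, 0], [0, 0, 0, 0], [0, 0, 0, 0]]' | grep -E "pos|wrist"
python3 -m jog '[[0, 0, 0.001, 0], [0, 0, 0, 0]]' | grep -E "pos|wrist"
```

```text
tool_pos: [0.4697, -0.4091, 0.0211]
wrist_force: [0.2, -0.4, -4.8]
tool_pos: [0.4696, -0.4091, 0.02]
wrist_force: [0.5, -0.2, -4.0]
```

```bash
python3 -m jog '[[0, 0, 0.0008, 0], [0, 0, 0, 0]]' | grep -E "pos|wrist"
python3 -m jog '[[0, 0, 0.0006, 0], [0, 0, 0, 0]]' | grep -E "pos|wrist"
```

```text
tool_pos: [0.4698, -0.4093, 0.0194]
wrist_force: [0.0, 0.1, -3.4]
tool_pos: [0.4698, -0.4092, 0.0194]
wrist_force: [-2.0, 2.3, 1.5]
```

Contact. Releasing.

```bash
python3 -m jog '[[0, 0, 0, 0], [0, 0, 0, 0], [0, 0, 0, 0]]' 0.9
python3 -m jog '[[0, 0, -0.02, 0], [0, 0, -0.06, 0], [0, 0, -0.06, 0], [0, 0, -0.04, 0], [0, 0, 0, 0]]'
python3 -m jog '[[0.03, 0.05, 0, 0], [0.03, 0.05, 0, 0], [0.03, 0.05, 0, 0], [0.03, 0.05, 0, 0], [0, 0, 0, 0]]'
python3 - <<'E'
from m import *
S=bot.read_camera("scene")[:,:,::-1].copy();T=bot.read_camera("top")[:,:,::-1].copy()
for n,p,w in[("50",[.5142,-.2887,.0343],(.5145,-.2881)),("100",[.6395,-.2450,.034],(.6395,-.2449)),("500",[.470,-.409,.036],(.4708,-.4096)),("200",[.389,-.313,.036],(.3896,-.3133))]:
  for c,I in(("scene",S),("top",T)):
    try: b=blob(I,proj(c,p),(18,110,50),(40,255,255),4); print(n,c,b[1],plane(c,*b[0],p[2])[:2].round(4),"well",w)
    except Exception as e: print(n,c,"none")
cv2.imwrite("pics/c10.png",cv2.resize(cv2.hconcat([S[150:320,220:460],T[140:310,290:450]]),None,fx=2,fy=2,interpolation=cv2.INTER_CUBIC))
E
```

```text
time: 28.05
tool_pos: [0.4701, -0.4095, 0.019]
tcp_rot: [0.636, 3.076, -0.001]
wrist_force: [0.4, 0.2, -1.1]
width: 0.9
grip_force: 0.0
time: 28.68
tool_pos: [0.4724, -0.4117, 0.2062]
tcp_rot: [0.634, 3.067, -0.01]
wrist_force: [0.3, -0.2, -0.1]
width: 0.899
grip_force: 0.0
time: 29.3
tool_pos: [0.4374, -0.1744, 0.1981]
tcp_rot: [-0.629, -3.076, -0.002]
wrist_force: [1.0, -0.6, -0.8]
width: 0.903
grip_force: 0.0
50 scene none
50 top 7 [ 0.5128 -0.2877] well (0.5145, -0.2881)
100 scene none
100 top 7 [ 0.6394 -0.2447] well (0.6395, -0.2449)
500 scene none
500 top 7 [ 0.471 -0.409] well (0.4708, -0.4096)
200 scene 5 [ 0.3883 -0.3136] well (0.3896, -0.3133)
200 top 7 [ 0.3879 -0.3127] well (0.3896, -0.3133)
```

View pics/c10.png

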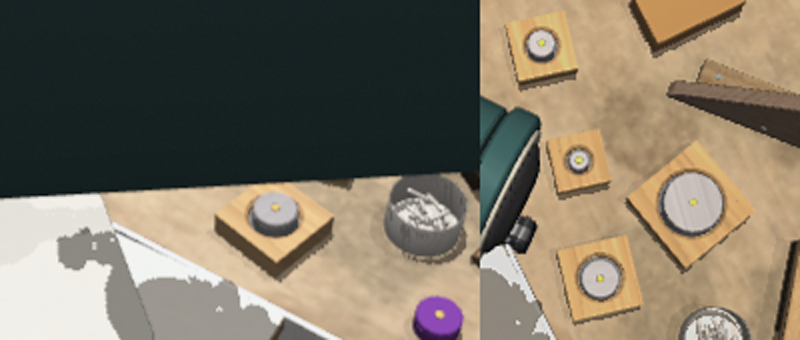

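In the top half all four weights sit centred in their wells, within 2 mm (540,43; 577,160; 692,202; 600,278), and the tin is still in place.

```bash
python3 -m jog '[[0, 0, -0.02, 0], [0, 0, 0, 0], [0, 0, 0, 0]]' | grep time; python3 -c "
from workcell import bot
print(bot.finish_job())"
```

```text
time: 29.78
the job is handed in; nothing more can be done
None
```

All four weights are in the wells of their own blocks, within about 2 mm of centre in the last pictures, and the tin of screws still stands in its place; I handed the job in at about 30 s, and the hand-in returned no verdict.

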